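Zero the carrier counter and fit the sliding rods in the illuminator's spring clamps

TASK

Make the microscope illuminator ready: first turn the carrier counter's reset knob back to its zero stop, and only then pull each blanking plug out of its rod clamp and lay it in the steel tray, and slide every loose rod on the bench into a clamp of its own, past the spring plunger and fully home, with its knob against the clamp's face. Leave the other things on the bench where they are.

Things in the scene. Friction and masses are not known exactly. Their poses are not given: they have to be found in the camera images.
- clamps: white illuminator base fixed to the bench, 270 wide, 45 high, with three grey rod clamps side by side, each 40 x 40 x 80 long (45 to 85 above the bench), 85 apart. Origin: on the bench under the middle of the clamp faces; x is the way rods are slid in (away from the robot, within 0.25 rad of world x), y along the row, z up. Behind the clamps (x over 100) a lamp house and pot, to 81 high.
- socket1 (a point): centre of the mouth of the right clamp (seen from the robot), in the plane of its face, 65 above the bench, on the bore's axis; axes as clamps. The bore is level, 14 x 14, with a 5 wide sight slot on top, open through the 80 long clamp; its mouth narrows from 20 to 14 over the first 8. A rod that is fully home has its origin 25 in front of this point (x = -25) and may sag or lean by 2.
- socket2 (a point): centre of the mouth of the middle clamp (seen from the robot), in the plane of its face, 65 above the bench, on the bore's axis; axes as clamps. The bore is level, 14 x 14, with a 5 wide sight slot on top, open through the 80 long clamp; its mouth narrows from 20 to 14 over the first 8. A rod that is fully home has its origin 25 in front of this point (x = -25) and may sag or lean by 2.
- socket3 (a point): centre of the mouth of the left clamp (seen from the robot), in the plane of its face, 65 above the bench, on the bore's axis; axes as clamps. The bore is level, 14 x 14, with a 5 wide sight slot on top, open through the 80 long clamp; its mouth narrows from 20 to 14 over the first 8. A rod that is fully home has its origin 25 in front of this point (x = -25) and may sag or lean by 2.
- plunger1 (a joint): spring plunger of socket1's clamp: m pushed back, 0 to 0.010. Its round steel nose (radius 5) comes in from the clamp's +y side, 35 behind the face, to 2 from the bore's axis; the rod's tip pushes it back, it presses on the rod with 2 to 4 N (0.003 to 0.005 on the full rod) and drops into the groove (0.001 to 0.0025) when the knob meets the face. Sliding a rod in takes about 3 to 10 N.
- plunger2 (a joint): spring plunger of socket2's clamp, like plunger1.
- plunger3 (a joint): spring plunger of socket3's clamp, like plunger1.
- rod1: sliding rod (two or three of rod1 to rod3 are there, all alike), lying on the bench: aluminium square knob 30 x 30 x 50 long with dark grooves round it; from its front face a round steel rod, diameter 12, 70 long, last 10 tapering to diameter 5. Origin: middle of the knob, on the rod's axis; x along the rod (knob face at x = +25, tip at +95). About 150 g, centre of mass about 9 towards the tip.
- rod2: sliding rod like rod1. A groove round the rod, 10 wide, diameter 8, is centred 35 in front of the knob face, for the plunger's nose. Lying on the bench, the rod's axis is 15 above it. May lie on any of the knob's four long sides; how it is rolled does not matter. Grip the knob across two sides (30 wide).
- rod3: sliding rod like rod1: same shape, origin and axes.
- plug1: blanking plug: one or two of plug1 to plug3 are there, seated in the socket of its number. Black plastic square knob 30 x 30 x 50; round steel rod, diameter 12, only 47 long, grooved like the rods. Origin: middle of the knob, on the axis; x along the rod. Seated, its origin is 25 in front of the socket's mouth (give or take 2). About 80 g; pull-out takes 3 to 10 N.
- plug2: blanking plug like plug1, in socket2 if it is there.
- plug3: blanking plug like plug1, in socket3 if it is there.
- reset_knob (a joint): the counter's reset knob: angle in rad, 0 at the zero stop, grows as the knob is turned clockwise seen from above; 1.6 to 2.9 at the start. To reset, turn anticlockwise seen from above until it stops. It stays where it is left (friction about 0.04 N m).
- reset_knob_grip (a point): point on the vertical axis of the reset knob, at the height to grip (about 82 above the bench), of a black knob on the white counter box: a bar 14 thick, 42 long, 32 high (top 7 above this point), over a round foot of radius 22. The point's x axis runs along the bar and turns with it; a white line on the bar's -x end meets the box's black mark at zero.
- counter: white counter box fixed to the bench, 100 (x) x 90 (y) x 45 high, number window on its -x face, reset knob on top in the middle. Origin: centre of its underside.
- tray: open steel tray fixed to the bench, 160 x 160 outside, 30 high, walls and floor 4. Origin: centre of its underside.
- puck1: mounted specimen, a black disc of diameter 32, 20 high; leave alone
- puck2: mounted specimen, a black disc of diameter 32, 20 high; leave alone
- eyepiece: dark eyepiece standing on the bench, diameter 32, 60 high; leave alone
- jar: amber glass jar, diameter 56, 70 high; leave alone
- brush: brush with a wooden handle, 200 long, lying; leave alone
- dish: shallow glass dish, diameter 90, 18 high; leave alone
Mind the look-alikes: they are no part of the job. What is shaped like the tray but turquoise is not meant.

How it is judged:
By the outcome, as a careful person would: the job done as asked, in the order asked, and still so for the second after the job is handed in, with the robot touching nothing.
Of plug1, plug2, plug3 only 1 to 2 are there at a start; the rules pass over those that are not, and their reading is None.
Of rod1, rod2, rod3 only 2 to 3 are there at a start; the rules pass over those that are not, and their reading is None.
At some moment in a run one of rod1, rod2, rod3 may be knocked a few centimetres aside while the robot is not near it.
Once in a run the grip may slacken for a moment while it holds something.
It also fails if it takes over 210 s, if anything falls off the work surface, if the arm or the gripper's body presses on something with over 40 N, if the wrist force passes 120 N, or if a joint passes its speed limit or range.

ROBOT

A 6-joint arm with a two-finger parallel gripper is mounted at the origin on the work surface. World frame = base frame: x ahead of the robot, y to its left, z up, the work surface at z = 0. Lengths are in m, angles in rad, forces in N, time in s.
With the tool pointing down it reaches from about 0.375 to 0.975 m from the base axis. Payload 3.8 kg.
Tool frame: the origin (TCP) lies midway between the tips of the shut fingers; the grasp point (between the pads) lies 19 mm behind it; z points along the fingers, y is the line along which they close (so a half turn about z gives the same grasp; the last joint's range is limited). The gripper opens to 85 mm and grips with 20 to 120 N. Pads are 22 mm wide; open, the fingers measure 114 mm over their backs; the gripper's body (76 mm by 85 mm) begins 54 mm behind the grasp point. The pads swing forward as they close: fully open they stand 13 mm farther back than shut.
Start: joints at [1.141, 0.264, 1.604, -0, 1.274, -0.037], TCP at [0.258, 0.624, 0.231] pointing down, gripper open.
Joint ranges: [-2.63, 2.63], [-0.94, 2.18], [0.31, 2.57], [-1.31, 4.45], [0, 2.66], [-2.55, 2.55]. Speed limits (rad/s): [2.57, 2.57, 3.14, 3.14, 3.14, 3.14].

INTERFACE

Orientations are given as a unit quaternion [x, y, z, w].
In Python, from cell import sense, cams, hand_in gives the robot as it stands. The module is installed in compiled form; this text tells all that it offers.
- The arm moves only by the shell command python3 -m inch 'ROWS' [OPENING] [FORCE]. ROWS is a JSON object of lists of equal length, an entry for each row: "dp": the shift along the tool's x, y, z scaled (see below), a list of three; "turn": the turn about the tool's z scaled (see below). A call has 1 to 10 rows; each row is the pose to reach, as a shift and turn from the pose commanded when the call began, along the tool's axes at that moment, turning the shorter way round; what a row does not reach only later rows make up. The controller multiplies each number of a shift by 150 mm and each number of a turn by 180 degrees. A row lasts 1/10 s, in which the tool goes at most 50 mm and 8.59 degrees, less where a joint would pass 70% of its speed; a pose out of reach is approached as far as the arm can. A call with a number of a shift or a turn outside -1 to 1 is refused whole. A call with a gripper value outside its range is refused whole. OPENING is the closure, from 0 (fully open) to 1 (shut), set as the call begins (- or left out, the last holds). The fingers move at their own pace and stop on an object; FORCE is the grip in N (left out, the last holds). Time passes only in rows, so rows that repeat a pose let the fingers close. It gives the time, the measured TCP pose, the force, the opening and the grip force at its end, in the units of the state.
- sense(): the state, without advancing time (a new reading comes with each control period).
- cams.capture(name): name is "scene" or "top" or "wrist"; returns a dict with "color" (384x512x3 uint8, red, green, blue), "range_z" (384x512 float32, m along the optical axis (not along the pixel's ray), 0 where there is no reading), "fx", "fy", "cx", "cy" (pixels), "R" (3x3) and "t" (3): a world point X has camera coordinates R X + t. Camera axes: x right, y down, z forward; pixel columns grow to the right and rows downward; lengths in m; the calibration is good to about 2 mm. The wrist camera is an equidistant fisheye: a pixel r from the principal point sees the ray r / f radians off the axis. A picture is of the moment at which its call begins.
- hand_in(): hands the job in; it is judged then, once.
Trained networks look in a picture, given as the dict that the camera call returned (one of the last four; its "shot" number tells which), for a name from the list of things; names that differ only in an ending like _2 or _b are one class to them, and where a whole thing is asked for, a point or a joint stands for the part that bears it (a point fixed in the world has none). Each returns a list of dicts, best first, with "confidence" (0 to 1); they miss things now and then, are a little off and sometimes report something else, mostly with a low value. They report only what shows in the picture. A call takes as long as a camera call. They do not tell look-alikes from the thing itself.
- cams.regions_of(target, picture): "pixels" (384x512 bool, what is visible of it).
- cams.mark_of(target, picture): "location" ([x, y, z] in m, in world coordinates, good to about 4 mm: a listed point, or the origin of a listed thing).
The state is a dict: "clock": time; "joint_positions": joint angles; "joint_velocities": joint speeds; "tau": joint torques, N m; "tcp_pos": TCP position; "tool_rot": TCP orientation; "force": force on the tool from outside, world axes, zero at the start; "torque": the same for the moment, N m; "gripper_width": finger opening in m; "gripper_force": force on a finger pad.
Only numpy, scipy, OpenCV 4.12 (cv2) and the standard library are available. Lean on these libraries where they do the work, as an engineer would, in place of code of your own. Each camera call takes 0.05 s, during which the arm holds its last target. There are 200 camera calls.

## Working session

There is one attempt and no reset: what is moved stays moved. The work goes in short steps, Python scripts to look and compute and a shell command to move; the robot and the scene stay as the last step left them, time stands still between calls to the robot, and variables do not carry over. Pictures are saved under pics/ and viewed, at most 14 in all, crops included, and the job is handed in when it is done.

```bash
mkdir -p pics
cat > h.py <<'E'
import numpy as np, cv2, json
from cell import sense, cams, hand_in
from scipy.spatial.transform import Rotation as Ro
def world(p,mask=None):
    z=p["range_z"]; v,u=np.nonzero((z>0) if mask is None else (mask&(z>0)))
    d=z[v,u]; X=np.stack([(u-p["cx"])/p["fx"]*d,(v-p["cy"])/p["fy"]*d,d],1)
    return (X-p["t"])@p["R"],v,u
def save(p,n,s=1.5):
    cv2.imwrite("pics/"+n,cv2.resize(p["color"][:,:,::-1],None,fx=s,fy=s))
def go(P,yaw=None):
    """units for a move to TCP P"""
    s=sense(); R=Ro.from_quat(s["tool_rot"]).as_matrix()
    print("dp",np.round(R.T@(np.array(P)-s["tcp_pos"])/0.15,3))
E
python3 - <<'E'
from h import *
s=sense(); print(s)
print(Ro.from_quat(s["tool_rot"]).as_matrix().round(3))
for c in ("top","scene"):
    p=cams.capture(c); save(p,c+"0.png")
    for n in ["clamps","socket1","socket2","socket3","rod1","plug1","reset_knob_grip","counter","tray"]:
        print(c,n,[(np.round(m["location"],3).tolist(),round(m["confidence"],2)) for m in cams.mark_of(n,p)][:5])
E
```

```text
{'clock': 0.0, 'joint_positions': array([ 1.14111480e+00,  2.64762921e-01,  1.60539112e+00, -5.09963744e-06,
        1.27370545e+00, -3.69086457e-02]), 'joint_velocities': array([ 6.47881118e-05,  2.35920003e-04,  1.66173567e-03, -4.06840248e-04,
       -3.63321411e-04,  9.50605310e-04]), 'tau': array([ 1.76221645e-03, -5.15128398e+01, -3.67307174e+01,  1.29033390e-05,
        1.30183817e-02, -7.39402566e-06]), 'tcp_pos': array([0.25805673, 0.6229211 , 0.22994621]), 'tool_rot': array([ 1.95125650e-01,  9.80777598e-01, -1.10327866e-03, -2.59657916e-04]), 'force': array([ 0.68976899,  1.03584302, -0.08077012]), 'torque': array([ 0.00111472,  0.00124777, -0.00503241]), 'gripper_force': 0.0, 'gripper_width': 0.08582499260498534}
[[-0.924  0.383 -0.001]
 [ 0.383  0.924 -0.002]
 [ 0.    -0.002 -1.   ]]
top clamps []
top socket1 [([0.643, 0.159, 0.067], 0.92), ([0.644, 0.246, 0.062], 0.91), ([0.645, 0.074, 0.06], 0.72)]
top socket2 [([0.643, 0.159, 0.067], 0.92), ([0.644, 0.246, 0.062], 0.91), ([0.645, 0.074, 0.06], 0.72)]
top socket3 [([0.643, 0.159, 0.067], 0.92), ([0.644, 0.246, 0.062], 
[... 595 characters left out ...]
)]
scene socket2 [([0.645, 0.161, 0.068], 0.94), ([0.646, 0.244, 0.063], 0.9), ([0.643, 0.075, 0.064], 0.58)]
scene socket3 [([0.645, 0.161, 0.068], 0.94), ([0.646, 0.244, 0.063], 0.9), ([0.643, 0.075, 0.064], 0.58)]
scene rod1 [([0.447, -0.172, 0.018], 0.76), ([0.444, 0.042, 0.014], 0.5)]
scene plug1 [([0.619, 0.243, 0.057], 0.55), ([0.616, 0.161, 0.064], 0.39), ([0.447, -0.171, 0.018], 0.37)]
scene reset_knob_grip [([0.432, -0.333, 0.082], 0.49), ([0.617, 0.243, 0.058], 0.27)]
scene counter [([0.434, -0.334, -0.0], 0.91), ([0.642, 0.159, 0.001], 0.21)]
scene tray [([0.197, -0.359, -0.002], 0.95), ([0.643, 0.158, 0.0], 0.68), ([0.549, -0.594, -0.002], 0.67), ([0.625, -0.233, -0.002], 0.57)]
```

View pics/top0.png

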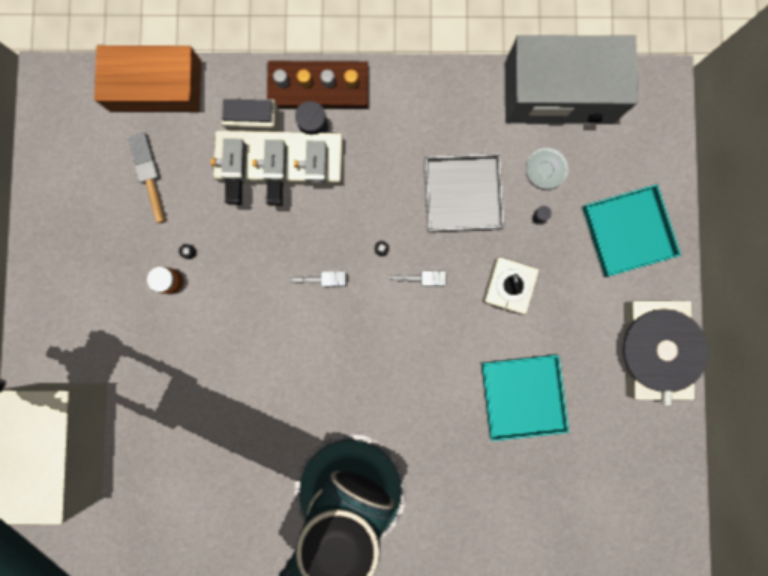

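View pics/scene0.png

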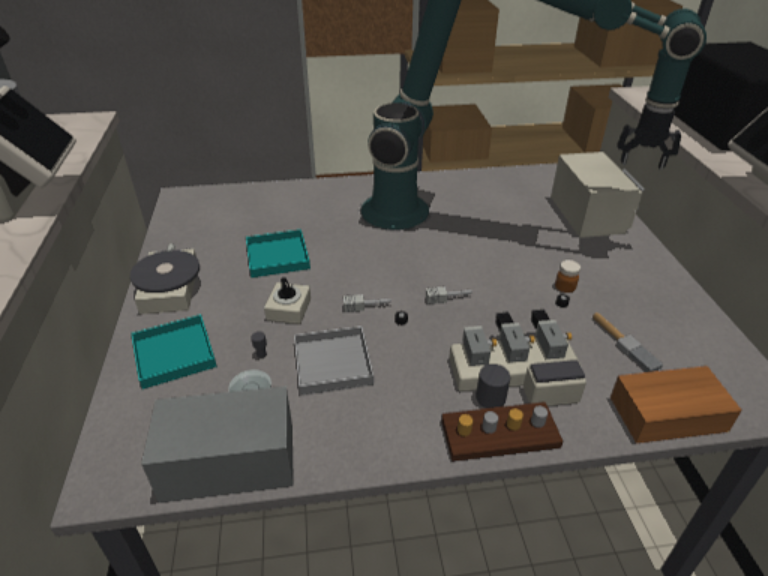

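Plugs sit in the left clamp (233,190) and the middle clamp (274,190), and the right clamp (315,160) is empty. The two rods at (330,279) and (425,278) point left. The steel tray is at (465,193) and the counter at (513,285). First I'll move over the counter.

```bash
python3 -m inch '{"dp":[[-0.3,0,0],[-0.6,0,0],[-0.9,0,0],[-0.9,0,0],[-0.9,0,0],[-0.9,0,0],[-0.9,0,0],[-0.9,0,0]],"turn":[0.05,0.1,0.15,0.2,0.25,0.3,0.35,0.375]}' 0
python3 -m inch '{"dp":[[-0.33,0.27,0],[-0.66,0.55,0],[-1,0.8,0],[-1,0.8,0]],"turn":[0,0,0,0]}' 
for i in 1 2 3 4; do python3 -m inch '{"dp":[[-0.33,0,0],[-0.66,0,0],[-1,0,0]],"turn":[0,0,0]}' ; done
python3 -m inch '{"dp":[[-0.33,-0.2,0],[-0.66,-0.4,0],[-1,-0.5,0],[-1,-0.5,0]],"turn":[0,0,0,0]}'
python3 - <<'E'
from h import *
p=cams.capture("wrist"); save(p,"w1.png")
print(p["R"].round(3).tolist(),p["t"],-p["R"].T@p["t"],p["fx"],p["cx"],p["cy"],sense()["joint_positions"].round(2))
for n in ["reset_knob_grip","counter"]:
    print(n,[(np.round(m["location"],4).tolist(),round(m["confidence"],2)) for m in cams.mark_of(n,p)][:3])
E
```

```text
clock: 1.8
tcp_pos: [0.3832, 0.5718, 0.2313]
tool_rot: [0.709, 0.705, -0.0, 0.0]
force: [-0.0, -0.6, 0.5]
gripper_width: 0.0855
gripper_force: 0.0
clock: 2.2
tcp_pos: [0.5043, 0.42, 0.2314]
tool_rot: [0.707, 0.707, 0.0, 0.0]
force: [0.0, 0.6, 0.3]
gripper_width: 0.0852
gripper_force: 0.0
clock: 2.5
tcp_pos: [0.5031, 0.2711, 0.2312]
tool_rot: [0.707, 0.707, 0.0, 0.0]
force: [0.9, -0.7, -1.0]
gripper_width: 0.0856
gripper_force: 0.0
clock: 2.8
tcp_pos: [0.5028, 0.1221, 0.2316]
tool_rot: [0.707, 0.707, 0.0, 0.0]
force: [0.7, 0.3, -0.8]
gripper_width: 0.0854
gripper_force: 0.0
clock: 3.1
tcp_pos: [0.5028, -0.027, 0.2317]
tool_rot: [0.707, 0.707, 0.0, 0.0]
force: [0.1, -0.1, 0.7]
gripper_width: 0.0851
gripper_force: 0.0
clock: 3.4
tcp_pos: [0.5028, -0.1761, 0.2318]
tool_rot: [0.707, 0.707, 0.0, 0.0]
force: [0.2, -0.3, 0.5]
gripper_width: 0.0852
gripper_force: 0.0
clock: 3.8
tcp_pos: [0.4261, -0.3278, 0.2316]
tool_rot: [0.708, 0.706, -0.001, 0.001]
force: [0.6, 0.1, 0.5]
gripper_width: 0.0854
gripper_force: 0.0
[[1.0, -0.003, -0.0], [-0.003, -0.961, 0.277], [-0.001, -0.277, -0.961]] [-0.42823736 -0.34921004  0.28760313] [ 0.42754679 -0.25713896  0.37300638] 297.3186396354542 256.09521395730883 190.29757826279877 [-0.7   0.    1.9  -0.    1.24 -0.7 ]
reset_knob_grip [([0.437, -0.3339, 0.0846], 0.6)]
counter [([0.4328, -0.3274, -0.0062], 0.82)]
```

View pics/w1.png

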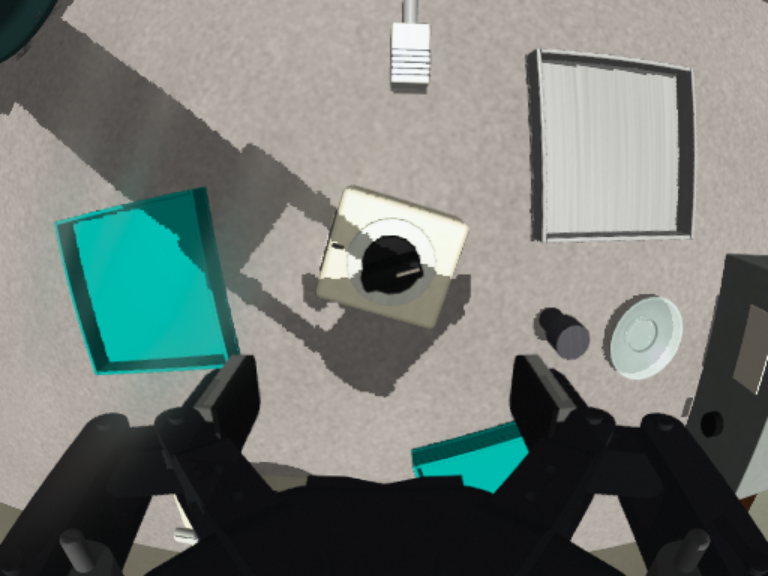

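The white line (410,270) on the bar's end points to world +x, and the box mark is at (337,245) on the -x side. That means about 150° anticlockwise to zero. I'll get the bar's axis from depth.

```bash
cat >> h.py <<'E'
def wworld(p,mask=None):
    z=p["range_z"]; v,u=np.nonzero((z>0) if mask is None else (mask&(z>0)))
    d=z[v,u]; a=(u-p["cx"])/p["fx"]; b=(v-p["cy"])/p["fy"]; r=np.hypot(a,b)+1e-9; k=np.tan(r)/r*d
    return (np.stack([a*k,b*k,d],1)-p["t"])@p["R"],v,u
E
python3 - <<'E'
from h import *
p=cams.capture("wrist"); W,v,u=wworld(p)
near=np.hypot(W[:,0]-.432,W[:,1]+.333)<.03
print(np.percentile(W[near,2],[50,90,95,99]))
m=near&(W[:,2]>.082)&(W[:,2]<.096)
c,s,a=cv2.minAreaRect((W[m,:2]*1000).astype(np.float32)); print(m.sum(),c,s,a)
q=W[m,:2]-W[m,:2].mean(0); _,S,V=np.linalg.svd(q,full_matrices=False); print(W[m,:2].mean(0),np.degrees(np.arctan2(V[0,1],V[0,0])))
# box
m=(np.abs(W[:,2]-.045)<.004)&(np.hypot(W[:,0]-.432,W[:,1]+.333)<.09)
print(cv2.minAreaRect((W[m,:2]*1000).astype(np.float32)))
E
```

```text
[0.31409675 0.32908923 0.33178846 0.33431772]
577 (432.2412109375, -332.9936218261719) (42.02579116821289, 14.024469375610352) 16.371484756469727
[ 0.43256601 -0.33210036] -163.63508293228352
((431.96490478515625, -332.8048095703125), (89.2870864868164, 98.2703628540039), 72.86953735351562)
```

```bash
python3 -m inch '{"dp":[[0,0,0.2],[0,0,0.4],[0,0,0.4],[0,0,0.4],[0,0,0.4],[0,0,0.4],[0,0,0.4],[0,0,0.4],[0,0,0.4],[0,0,0.4]],"turn":[0.045,0.09,0.135,0.18,0.225,0.27,0.315,0.36,0.4,0.409]}' 0 40
python3 -c "
from h import *
go([.4322,-.333,.063]);print(Ro.from_quat(sense()['tool_rot']).as_matrix().round(3)[:,0])"
```

```text
clock: 5.0
tcp_pos: [0.4288, -0.3224, 0.1713]
tool_rot: [0.99, 0.143, 0.0, -0.0]
force: [0.5, 1.2, 0.4]
gripper_width: 0.0854
gripper_force: 0.0
dp [0.002 0.074 0.722]
[0.959 0.283 0.   ]
```

```bash
python3 -m inch '{"dp":[[0,0.05,0.15],[0,0.07,0.35],[0,0.07,0.35],[0,0.07,0.35]],"turn":[0,0,0,0]}' 
python3 -c "
from h import *
go([.4322,-.333,.063]);print(Ro.from_quat(sense()['tool_rot']).as_matrix().round(3)[:,0])"
```

```text
clock: 5.4
tcp_pos: [0.4308, -0.333, 0.1184]
tool_rot: [0.99, 0.143, -0.001, -0.001]
force: [0.2, 0.3, 0.3]
gripper_width: 0.0856
gripper_force: 0.0
dp [0.009 0.004 0.369]
[ 0.959  0.284 -0.001]
```

```bash
python3 -m inch '{"dp":[[0.01,0,0.15],[0.01,0,0.3],[0.01,0,0.37],[0.01,0,0.37]],"turn":[0,0,0,0]}' 
python3 -m inch '{"dp":[[0,0,0],[0,0,0],[0,0,0],[0,0,0],[0,0,0],[0,0,0],[0,0,0],[0,0,0]],"turn":[0,0,0,0,0,0,0,0]}' 0.9 40
```

```text
clock: 5.8
tcp_pos: [0.432, -0.333, 0.0629]
tool_rot: [0.99, 0.143, -0.001, -0.001]
force: [0.1, 0.3, 0.2]
gripper_width: 0.0856
gripper_force: 0.0
clock: 6.6
tcp_pos: [0.4324, -0.3333, 0.064]
tool_rot: [0.99, 0.142, 0.0, -0.0]
force: [-0.8, 4.0, 5.6]
gripper_width: 0.0134
gripper_force: 41.8
```

```bash
python3 -m inch '{"dp":[[0,0,0],[0,0,0],[0,0,0],[0,0,0],[0,0,0],[0,0,0],[0,0,0],[0,0,0],[0,0,0],[0,0,0]],"turn":[-0.04,-0.08,-0.12,-0.16,-0.2,-0.24,-0.28,-0.32,-0.36,-0.4]}'
python3 -m inch '{"dp":[[0,0,0],[0,0,0],[0,0,0],[0,0,0],[0,0,0],[0,0,0],[0,0,0],[0,0,0],[0,0,0],[0,0,0]],"turn":[-0.04,-0.08,-0.12,-0.16,-0.2,-0.24,-0.28,-0.32,-0.36,-0.39]}'
python3 -m inch '{"dp":[[0,0,0],[0,0,0],[0,0,0],[0,0,0],[0,0,0],[0,0,0]],"turn":[-0.01,-0.02,-0.03,-0.04,-0.04,-0.04]}'
python3 -c "
from h import *
s=sense();R=Ro.from_quat(s['tool_rot']).as_matrix();print(s['torque'],np.degrees(np.arctan2(R[1,0],R[0,0])),s['joint_positions'][5])"
```

```text
clock: 7.6
tcp_pos: [0.4311, -0.3321, 0.0639]
tool_rot: [0.715, 0.699, 0.0, -0.002]
force: [-5.5, 6.0, 11.0]
gripper_width: 0.0136
gripper_force: 42.5
clock: 8.6
tcp_pos: [0.4297, -0.333, 0.0639]
tool_rot: [0.183, 0.983, 0.001, -0.003]
force: [-11.0, 2.8, 12.0]
gripper_width: 0.0132
gripper_force: 42.7
clock: 9.2
tcp_pos: [0.4296, -0.3331, 0.064]
tool_rot: [0.126, 0.992, 0.001, -0.003]
force: [-11.6, 2.8, 12.2]
gripper_width: 0.0133
gripper_force: 55.9
[ 0.37965112  1.78240899 -1.31726372] 165.56783746509143 -2.022658023531253
```

```bash
python3 -m inch '{"dp":[[0,0,0],[0,0,0],[0,0,0],[0,0,0],[0,0,0]],"turn":[0,0,0,0,0]}' 0
python3 -m inch '{"dp":[[0,0,-0.2],[0,0,-0.5],[0,0,-0.8],[0,0,-1],[0,0,-1]],"turn":[0,0,0,0,0]}'
python3 - <<'E'
from h import *
p=cams.capture("wrist"); W,v,u=wworld(p)
near=np.hypot(W[:,0]-.432,W[:,1]+.333)<.03
m=near&(W[:,2]>.082)&(W[:,2]<.096)
c,s,a=cv2.minAreaRect((W[m,:2]*1000).astype(np.float32)); print(m.sum(),c,s,a)
save(p,"w2.png")
# plugs from top camera
p=cams.capture("top"); W,v,u=world(p)
for y in (.075,.16,.245):
    m=(np.abs(W[:,1]-y)<.03)&(W[:,0]>.56)&(W[:,0]<.70)&(W[:,2]>.074)&(W[:,2]<.09)
    for lo,hi in ((.55,.642),(.65,.72)):
        k=m&(W[:,0]>lo)&(W[:,0]<hi)
        if k.sum()>8: print(y,k.sum(),cv2.minAreaRect((W[k,:2]*1000).astype(np.float32)),np.median(W[k,2]))
E
```

```text
clock: 9.7
tcp_pos: [0.4325, -0.3337, 0.0631]
tool_rot: [0.124, 0.992, 0.0, -0.0]
force: [0.6, 1.0, 0.1]
gripper_width: 0.084
gripper_force: 0.0
clock: 10.2
tcp_pos: [0.4355, -0.3362, 0.2197]
tool_rot: [0.124, 0.992, -0.003, 0.005]
force: [0.6, 0.3, 0.1]
gripper_width: 0.0854
gripper_force: 0.0
621 (431.7862854003906, -332.5203857421875) (14.039153099060059, 41.31797790527344) 72.98273468017578
0.075 13 ((641.2948608398438, 73.45620727539062), (36.59443283081055, 1.1867122650146484), 89.494384765625) 0.08004821567282673
0.075 205 ((674.9478759765625, 74.65264892578125), (49.86661911010742, 40.301300048828125), 0.01446414552628994) 0.08424741950071253
0.16 102 ((615.258056640625, 158.16200256347656), (27.94799041748047, 46.89099884033203), 89.99848937988281) 0.07633893060498703
0.16 213 ((675.4647827148438, 163.1471710205078), (48.08486557006836, 50.809295654296875), 0.929013192653656) 0.08437141503946304
0.245 107 ((617.9796752929688, 243.84378051757812), (47.14591979980469, 28.594806671142578), 1.2829270362854004) 0.07646066454797001
0.245 223 ((674.8458251953125, 247.57705688476562), (49.232200622558594, 48.547508239746094), 89.42089080810547) 0.08370124336750598
```

View pics/w2.png

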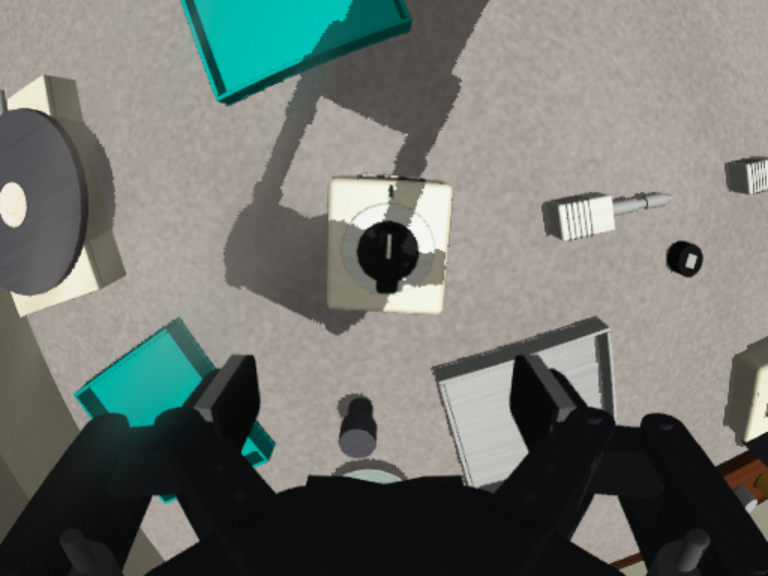

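The bar is at 163.0° and the box axis at 162.9°, and the white line (388,245) meets the mark (391,190), so the knob is reset. Next, the plugs.

```bash
python3 -m inch '{"dp":[[0,0,0],[0,0,0],[0,0,0]],"turn":[-0.04,-0.08,-0.08]}'
for i in 1 2 3; do python3 -m inch '{"dp":[[-0.11,0.32,0],[-0.22,0.64,0],[-0.33,0.96,0],[-0.33,1,0]],"turn":[0,0,0,0]}' >/dev/null; done
python3 -m inch '{"dp":[[0,0.28,0],[0,0.28,0],[0,0.28,0]],"turn":[0,0,0]}'
python3 - <<'E'
from h import *
s=sense();R=Ro.from_quat(s['tool_rot']).as_matrix();print("yaw",np.degrees(np.arctan2(R[1,0],R[0,0])),s['tcp_pos'])
p=cams.capture("wrist"); save(p,"w3.png"); W,v,u=wworld(p)
for y in (.075,.16,.245):
    m=(np.abs(W[:,1]-y)<.026)&(W[:,2]>.05)&(W[:,2]<.0875)
    for n,k in (("knob",m&(W[:,0]>.58)&(W[:,0]<.641)&(W[:,2]>.07)),("face",m&(W[:,0]>.641)&(W[:,0]<.65)&(W[:,2]<.08)),("top",m&(W[:,0]>.645)&(W[:,0]<.74)&(W[:,2]>.082)&(abs(W[:,1]-y)<.024))):
        if k.sum()>8: print(y,n,k.sum(),cv2.minAreaRect((W[k,:2]*1000).astype(np.float32)),W[k].mean(0).round(4))
E
```

```text
clock: 10.6
tcp_pos: [0.4313, -0.3327, 0.2107]
tool_rot: [-0.002, 1.0, 0.001, -0.002]
force: [0.5, -0.0, 0.0]
gripper_width: 0.0852
gripper_force: 0.0
clock: 12.1
tcp_pos: [0.5788, 0.158, 0.2121]
tool_rot: [-0.002, 1.0, -0.001, -0.001]
force: [0.5, -0.3, 0.3]
gripper_width: 0.0853
gripper_force: 0.0
yaw -179.82098711068542 [0.57878941 0.15801946 0.21211733]
0.075 face 385 ((646.4119873046875, 76.04206848144531), (41.118324279785156, 7.055001258850098), 89.03968811035156) [0.6449 0.0788 0.0626]
0.075 top 1594 ((684.5467529296875, 76.62945556640625), (39.7607421875, 80.4140625), 86.56949615478516) [0.686  0.0799 0.0839]
0.16 knob 1354 ((617.0440063476562, 161.1287078857422), (29.880599975585938, 47.883392333984375), 89.63356018066406) [0.616  0.1606 0.0745]
0.16 face 244 ((645.2245483398438, 161.0482635498047), (8.376126289367676, 39.15827178955078), 0.8777710795402527) [0.645  0.1619 0.0708]
0.16 top 2269 ((685.3604736328125, 160.62387084960938), (40.503658294677734, 80.9268569946289), 88.73694610595703) [0.6825 0.1603 0.0839]
0.245 knob 1215 ((618.055908203125, 245.4144287109375), (31.453542709350586, 46.020477294921875), 88.98407745361328) [0.6171 0.2443 0.0743]
0.245 face 192 ((645.3699951171875, 237.49819946289062), (8.827616691589355, 23.947330474853516), 0.6151136159896851) [0.6458 0.2347 0.0702]
0.245 top 1495 ((686.6716918945312, 244.02574157714844), (81.89630126953125, 40.18528747558594), 1.4495755434036255) [0.6898 0.2398 0.0838]
```

View pics/w3.png

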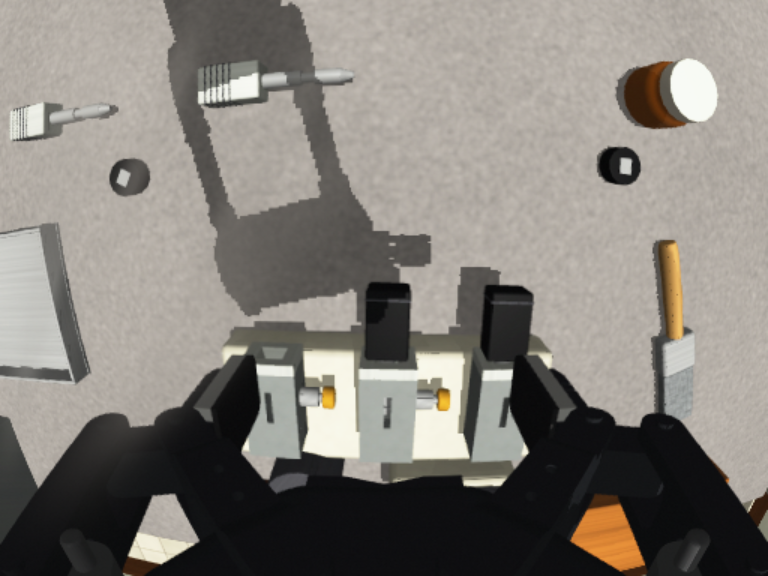

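The plug knobs show at (388,320) and (508,320). The clamp row's yaw is about 0 and its faces are near x=0.644. I'll grip the middle plug.

```bash
python3 -m inch '{"dp":[[-0.2,0.02,0.2],[-0.2,0.02,0.5],[-0.2,0.02,0.7],[-0.2,0.02,0.7]],"turn":[0,0,0,0]}' 0 60
python3 -c "
from h import *
go([.611,.161,.055])
p=cams.capture('top'); W,v,u=world(p)
m=(np.hypot(W[:,0]-.63,W[:,1]+.24)<.12)&(W[:,2]>.024)&(W[:,2]<.034)
print(m.sum(),cv2.minAreaRect((W[m,:2]*1000).astype(np.float32)))"
```

```text
clock: 12.55
tcp_pos: [0.6047, 0.1586, 0.102]
tool_rot: [-0.0, 1.0, -0.002, -0.006]
force: [-0.4, 0.1, -0.5]
gripper_width: 0.0855
gripper_force: 0.0
dp [-0.045  0.017  0.313]
275 ((629.3370361328125, -237.7076873779297), (160.81663513183594, 160.49761962890625), 2.97021484375)
```

```bash
python3 -m inch '{"dp":[[-0.02,0.02,0.15],[-0.02,0.02,0.31],[-0.02,0.02,0.31]],"turn":[0,0,0]}' 0 60
python3 -m inch '{"dp":[[0,0,0],[0,0,0],[0,0,0],[0,0,0],[0,0,0],[0,0,0]],"turn":[0,0,0,0,0,0]}' 1 60
python3 -m inch '{"dp":[[0.1,0,0],[0.2,0,0],[0.3,0,0],[0.4,0,0],[0.5,0,0],[0.5,0,0]],"turn":[0,0,0,0,0,0]}'
```

```text
clock: 12.9
tcp_pos: [0.6114, 0.1637, 0.0611]
tool_rot: [-0.001, 1.0, -0.0, -0.001]
force: [-0.3, -0.5, -1.0]
gripper_width: 0.0853
gripper_force: 0.0
clock: 13.5
tcp_pos: [0.613, 0.1644, 0.0629]
tool_rot: [-0.001, 1.0, -0.0, 0.001]
force: [-0.9, -4.1, 5.8]
gripper_width: 0.0288
gripper_force: 57.8
clock: 14.1
tcp_pos: [0.5349, 0.1648, 0.0608]
tool_rot: [-0.002, 1.0, -0.0, -0.001]
force: [0.4, 0.4, -0.5]
gripper_width: 0.0288
gripper_force: 57.4
```

```bash
python3 -m inch '{"dp":[[0.2,0,0],[0.2,0,-0.2],[0.2,0,-0.45],[0.2,0,-0.7],[0.2,0,-0.7]],"turn":[0,0,0,0,0]}'
for i in 1 2 3; do python3 -m inch '{"dp":[[-0.07,-0.27,0],[-0.14,-0.54,0],[-0.22,-0.83,0],[-0.22,-0.83,0]],"turn":[0,0,0,0]}' ; done
python3 -c "
from h import *
go([.603,-.208,.03])"
```

```text
clock: 14.6
tcp_pos: [0.5126, 0.1661, 0.1735]
tool_rot: [-0.002, 1.0, 0.002, 0.006]
force: [0.3, 1.0, -0.2]
gripper_width: 0.0287
gripper_force: 57.6
clock: 15.0
tcp_pos: [0.5424, 0.0358, 0.1663]
tool_rot: [0.001, 1.0, -0.001, 0.0]
force: [-0.5, 0.9, -0.9]
gripper_width: 0.0289
gripper_force: 57.8
clock: 15.4
tcp_pos: [0.5758, -0.0884, 0.1663]
tool_rot: [0.001, 1.0, -0.001, 0.001]
force: [0.3, 0.7, -0.3]
gripper_width: 0.0286
gripper_force: 57.9
clock: 15.8
tcp_pos: [0.6091, -0.2126, 0.1661]
tool_rot: [0.0, 1.0, -0.001, 0.001]
force: [0.3, 1.1, -1.1]
gripper_width: 0.0285
gripper_force: 60.5
dp [0.042 0.032 0.908]
```

```bash
python3 -m inch '{"dp":[[0.04,0.03,0.2],[0.04,0.03,0.5],[0.04,0.03,0.8],[0.04,0.03,0.92],[0.04,0.03,0.98],[0.04,0.03,0.98]],"turn":[0,0,0,0,0,0]}'
python3 -m inch '{"dp":[[0,0,0],[0,0,0],[0,0,0],[0,0,0]],"turn":[0,0,0,0]}' 0.45
python3 -m inch '{"dp":[[0,0,-0.2],[0,0,-0.5],[0,0,-0.8],[0,0,-0.9]],"turn":[0,0,0,0]}'
for i in 1 2 3; do python3 -m inch '{"dp":[[0,0.3,0],[0,0.6,0],[0,0.95,0],[0,1,0]],"turn":[0,0,0,0]}' 0; done
python3 -c "
from h import *
go([.611,.2445,.058])"
```

```text
clock: 16.4
tcp_pos: [0.601, -0.2024, 0.0217]
tool_rot: [-0.002, 1.0, 0.001, -0.002]
force: [-6.5, 2.1, 14.1]
gripper_width: 0.0283
gripper_force: 63.9
clock: 16.8
tcp_pos: [0.6014, -0.2036, 0.0193]
tool_rot: [-0.002, 1.0, 0.0, -0.0]
force: [-0.3, -0.3, -0.1]
gripper_width: 0.0468
gripper_force: 0.0
clock: 17.2
tcp_pos: [0.6047, -0.2053, 0.1607]
tool_rot: [-0.001, 1.0, -0.002, 0.004]
force: [0.4, -1.2, 0.8]
gripper_width: 0.0471
gripper_force: 0.0
clock: 17.6
tcp_pos: [0.6001, -0.0497, 0.1539]
tool_rot: [-0.003, 1.0, 0.001, -0.001]
force: [0.2, -1.4, 0.3]
gripper_width: 0.0852
gripper_force: 0.0
clock: 18.0
tcp_pos: [0.6, 0.1, 0.154]
tool_rot: [-0.003, 1.0, 0.001, -0.0]
force: [-0.7, -0.5, -0.5]
gripper_width: 0.0857
gripper_force: 0.0
clock: 18.4
tcp_pos: [0.5999, 0.2497, 0.1542]
tool_rot: [-0.003, 1.0, 0.001, -0.0]
force: [0.7, -0.4, 0.1]
gripper_width: 0.0851
gripper_force: 0.0
dp [-0.074 -0.036  0.641]
```

```bash
python3 -m inch '{"dp":[[-0.07,-0.03,0.2],[-0.07,-0.03,0.45],[-0.07,-0.03,0.66],[-0.07,-0.03,0.66]],"turn":[0,0,0,0]}' 0 60
python3 -m inch '{"dp":[[0,0,0],[0,0,0],[0,0,0],[0,0,0],[0,0,0],[0,0,0]],"turn":[0,0,0,0,0,0]}' 1 60
python3 -m inch '{"dp":[[0.1,0,0],[0.2,0,0],[0.3,0,0],[0.4,0,0],[0.5,0,0],[0.6,0,0],[0.7,0,0],[0.7,0,0]],"turn":[0,0,0,0,0,0,0,0]}'
python3 -m inch '{"dp":[[0,0,-0.2],[0,0,-0.45],[0,0,-0.7],[0,0,-0.7]],"turn":[0,0,0,0]}'
for i in 1 2 3; do python3 -m inch '{"dp":[[-0.07,-0.32,0],[-0.14,-0.64,0],[-0.2,-0.96,0],[-0.2,-1,0]],"turn":[0,0,0,0]}' ; done
python3 -c "
from h import *
go([.603,-.268,.02])"
```

```text
clock: 18.8
tcp_pos: [0.6059, 0.2384, 0.0492]
tool_rot: [-0.001, 1.0, -0.002, -0.006]
force: [-1.2, -0.4, -0.2]
gripper_width: 0.0856
gripper_force: 0.0
clock: 19.4
tcp_pos: [0.6117, 0.2429, 0.0582]
tool_rot: [-0.002, 1.0, 0.001, 0.002]
force: [-2.4, 4.7, 6.7]
gripper_width: 0.0287
gripper_force: 61.5
clock: 20.2
tcp_pos: [0.5032, 0.2406, 0.0554]
tool_rot: [-0.002, 1.0, -0.0, -0.001]
force: [-0.8, 0.9, -1.7]
gripper_width: 0.0288
gripper_force: 60.5
clock: 20.6
tcp_pos: [0.5106, 0.2429, 0.1679]
tool_rot: [-0.002, 1.0, 0.002, 0.006]
force: [0.9, -0.3, -0.4]
gripper_width: 0.0285
gripper_force: 60.6
clock: 21.0
tcp_pos: [0.5371, 0.0864, 0.1604]
tool_rot: [0.001, 1.0, -0.001, 0.0]
force: [-0.3, 0.3, -1.1]
gripper_width: 0.0285
gripper_force: 60.6
clock: 21.4
tcp_pos: [0.5677, -0.0633, 0.1605]
tool_rot: [0.001, 1.0, -0.001, 0.001]
force: [0.1, 0.5, -0.4]
gripper_width: 0.0285
gripper_force: 60.6
clock: 21.8
tcp_pos: [0.5981, -0.213, 0.1604]
tool_rot: [0.0, 1.0, -0.001, 0.001]
force: [1.1, 1.0, -1.0]
gripper_width: 0.0286
gripper_force: 60.6
dp [-0.031 -0.365  0.937]
```

```bash
python3 -m inch '{"dp":[[-0.03,-0.2,0],[-0.03,-0.38,0],[-0.03,-0.38,0.2],[-0.03,-0.38,0.5],[-0.03,-0.38,0.75],[-0.03,-0.38,0.88],[-0.03,-0.38,0.94],[-0.03,-0.38,0.94]],"turn":[0,0,0,0,0,0,0,0]}'
python3 -m inch '{"dp":[[0,0,0],[0,0,0],[0,0,0],[0,0,0]],"turn":[0,0,0,0]}' 0.45
python3 -m inch '{"dp":[[0,0,-0.2],[0,0,-0.5],[0,0,-0.9],[0,0,-1]],"turn":[0,0,0,0]}'
python3 - <<'E'
from h import *
p=cams.capture("wrist"); save(p,"w4.png")
E
```

```text
clock: 22.6
tcp_pos: [0.6016, -0.2642, 0.0191]
tool_rot: [-0.002, 1.0, 0.001, -0.001]
force: [-0.7, 0.2, -0.5]
gripper_width: 0.0285
gripper_force: 60.6
clock: 23.0
tcp_pos: [0.6021, -0.2657, 0.0203]
tool_rot: [-0.002, 1.0, -0.0, 0.0]
force: [-0.1, -1.5, 0.3]
gripper_width: 0.0474
gripper_force: 0.0
clock: 23.4
tcp_pos: [0.604, -0.2669, 0.1756]
tool_rot: [-0.001, 1.0, -0.002, 0.003]
force: [0.6, 0.1, 0.9]
gripper_width: 0.0469
gripper_force: 0.0
```

View pics/w4.png

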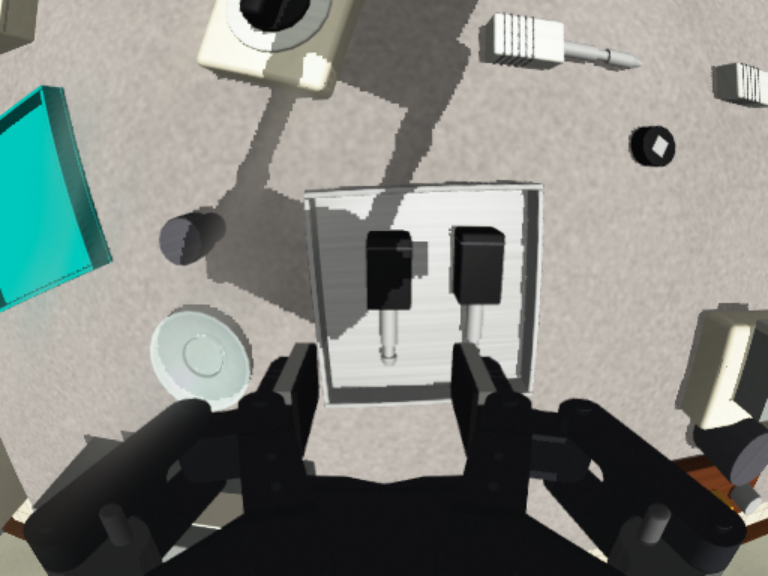

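Both plugs lie in the tray, with knobs at (390,270) and (478,265). Next, the rods.

```bash
python3 -m inch '{"dp":[[0.3,0.2,0],[0.6,0.4,0],[0.9,0.6,0],[1,0.65,0],[1,0.65,0],[1,0.65,0],[1,0.65,0],[1,0.65,0],[1,0.65,0],[1,0.65,0]],"turn":[0.045,0.09,0.135,0.18,0.225,0.27,0.315,0.36,0.405,0.45]}' 0
python3 -m inch '{"dp":[[0,0,0],[0,0,0],[0,0,0]],"turn":[0.04,0.05,0.05]}'
cat >> h.py <<'E'
def rods(p,f,near,r=.14):
    for n in range(1):
        for g in cams.regions_of("rod1",p):
            W,v,u=f(p,g["pixels"]); k=(W[:,2]>.005)&(W[:,2]<.04); W=W[k]
            if len(W)<20: continue
            K=W[W[:,2]>.0235]
            if len(K)<10: continue
            c,s,a=cv2.minAreaRect((K[:,:2]*1000).astype(np.float32)); c=np.array(c)/1000
            T=W[W[:,2]<.0235]; T=T[np.hypot(*(T[:,:2]-c).T)>.04]
            d=(T[:,:2].mean(0)-c) if len(T) else np.zeros(2)
            print("conf",round(g["confidence"],2),"knob",c.round(4),np.round(s,1),round(a,1),"heading",np.degrees(np.arctan2(d[1],d[0])).round(1),"z",np.median(K[:,2]).round(4))
E
python3 - <<'E'
from h import *
p=cams.capture("wrist"); rods(p,wworld,0)
p=cams.capture("top"); rods(p,world,0)
s=sense();R=Ro.from_quat(s['tool_rot']).as_matrix();print("yaw",np.degrees(np.arctan2(R[1,0],R[0,0])),s['tcp_pos'])
E
```

```text
clock: 24.45
tcp_pos: [0.4512, -0.1687, 0.1697]
tool_rot: [0.651, 0.759, 0.0, 0.0]
force: [0.3, -0.7, -0.4]
gripper_width: 0.0853
gripper_force: 0.0
clock: 24.75
tcp_pos: [0.4512, -0.1687, 0.1697]
tool_rot: [0.706, 0.708, 0.0, 0.0]
force: [-1.7, 0.6, -0.7]
gripper_width: 0.0856
gripper_force: 0.0
conf 0.65 knob [ 0.4483 -0.1714] [50.4 29.7] 89.2 heading 89.3 z 0.029
conf 0.55 knob [ 0.4445 -0.1285] [25.3 82. ] 0.5 heading 89.6 z 0.0293
conf 0.47 knob [0.4417 0.0594] [28.8 86. ] 0.1 heading 91.4 z 0.0298
yaw 90.20513295680475 [ 0.45133299 -0.16869247  0.16975684]
```

```bash
python3 -m inch '{"dp":[[-0.01,-0.02,0.2],[-0.01,-0.02,0.5],[-0.01,-0.02,0.8],[-0.01,-0.02,0.9],[-0.01,-0.02,0.9]],"turn":[0,0,0,0,0]}' 0 60
python3 -c "
from h import *
go([.4483,-.171,.006])"
```

```text
clock: 25.45
tcp_pos: [0.4454, -0.1689, 0.0316]
tool_rot: [0.706, 0.708, -0.001, -0.003]
force: [-0.6, 0.1, 0.5]
gripper_width: 0.0856
gripper_force: 0.0
dp [-0.015  0.021  0.17 ]
```

```bash
python3 -m inch '{"dp":[[0,0,0.08],[0,0,0.17],[0,0,0.17],[0,0,0.17]],"turn":[0,0,0,0]}'
python3 -m inch '{"dp":[[0,0,0],[0,0,0],[0,0,0],[0,0,0],[0,0,0],[0,0,0]],"turn":[0,0,0,0,0,0]}' 1 60
python3 -m inch '{"dp":[[0,0,-0.1],[0,0,-0.4],[0,0,-0.7],[0,0,-0.9],[0,0,-0.9]],"turn":[0,0,0,0,0]}'
```

```text
clock: 25.85
tcp_pos: [0.4486, -0.1703, 0.0094]
tool_rot: [0.706, 0.708, 0.0, 0.0]
force: [-0.4, -1.0, 0.0]
gripper_width: 0.0857
gripper_force: 0.0
clock: 26.45
tcp_pos: [0.449, -0.1705, 0.0098]
tool_rot: [0.706, 0.708, 0.0, 0.001]
force: [0.4, -0.4, 4.5]
gripper_width: 0.029
gripper_force: 60.9
clock: 26.95
tcp_pos: [0.4517, -0.1716, 0.1492]
tool_rot: [0.706, 0.708, 0.002, 0.004]
force: [1.6, -0.3, -2.0]
gripper_width: 0.0287
gripper_force: 60.4
```

```bash
python3 -m inch '{"dp":[[0.2,0.1,0],[0.4,0.2,0],[0.6,0.3,0],[0.8,0.4,0],[1,0.4,0],[1,0.4,0],[1,0.4,0],[1,0.4,0],[1,0.4,0],[1,0.4,0]],"turn":[0.045,0.09,0.135,0.18,0.225,0.27,0.315,0.36,0.405,0.45]}' - 80
python3 -m inch '{"dp":[[0.2,0.05,0],[0.4,0.1,0],[0.6,0.1,0],[0.6,0.1,0]],"turn":[0.04,0.05,0.05,0.05]}'
python3 - <<'E'
from h import *
s=sense();R=Ro.from_quat(s['tool_rot']).as_matrix();print("yaw",np.degrees(np.arctan2(R[1,0],R[0,0])),s['tcp_pos'],s['gripper_width'])
go([.512,.0757,.060])
p=cams.capture("wrist"); save(p,"w5.png"); np.savez("w5.npz",**p)
W,v,u=wworld(p)
for y in (.0757,.161,.245):
    k=(W[:,2]>.082)&(W[:,2]<.088)&(abs(W[:,1]-y)<.024)&(W[:,0]>.635)&(W[:,0]<.73)
    if k.sum()>50: print(y,k.sum(),cv2.minAreaRect((W[k,:2]*1000).astype(np.float32)))
# rod held
E
```

```text
clock: 27.95
tcp_pos: [0.5061, -0.0197, 0.1417]
tool_rot: [0.997, 0.077, -0.002, -0.0]
force: [0.3, 0.2, -2.0]
gripper_width: 0.0283
gripper_force: 84.7
clock: 28.35
tcp_pos: [0.6013, -0.0202, 0.142]
tool_rot: [1.0, 0.002, -0.0, -0.0]
force: [-0.7, -1.2, -2.2]
gripper_width: 0.0286
gripper_force: 84.6
yaw 0.18249796954453587 [ 0.60125245 -0.02018132  0.14196255] 0.028575776190488122
dp [-0.593 -0.641  0.547]
0.0757 5283 ((683.6640014648438, 75.26787567138672), (41.54124450683594, 80.49917602539062), 88.97660064697266)
0.161 3220 ((685.3187866210938, 160.02833557128906), (42.8177375793457, 80.28535461425781), 88.72647857666016)
```

View pics/w5.png

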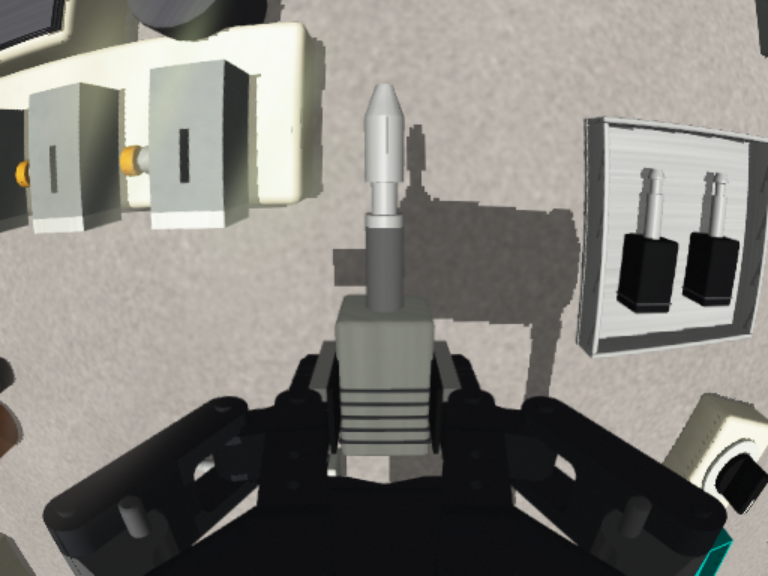

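The held rod is seen straight ahead of the gripper (385,90–300), and the clamps have a yaw of about -1.1°. I'll measure the rod's line in the same picture.

Run:
```python
from h import *
p=dict(np.load("w5.npz")); W,v,u=wworld(p)
k=(abs(W[:,1]+.02)<.012)&(W[:,2]>.12)&(W[:,2]<.17)&(W[:,0]>.6)
W=W[k]
for a in np.arange(.60,.71,.01):
    b=W[(W[:,0]>=a)&(W[:,0]<a+.01)]
    if len(b)>5: print(round(a,3),len(b),"y",b[:,1].min().round(4),b[:,1].max().round(4),"mid",((b[:,1].min()+b[:,1].max())/2).round(4),"top z",np.percentile(b[:,2],95).round(4))
```

```text
0.6 951 y -0.032 -0.0082 mid -0.0201 top z 0.1619
0.61 1046 y -0.0319 -0.008 mid -0.02 top z 0.1619
0.62 1526 y -0.032 -0.008 mid -0.02 top z 0.1616
0.63 517 y -0.0251 -0.0136 mid -0.0194 top z 0.1525
0.64 557 y -0.0255 -0.0137 mid -0.0196 top z 0.1523
0.65 507 y -0.0254 -0.0138 mid -0.0196 top z 0.1522
0.66 436 y -0.0247 -0.0133 mid -0.019 top z 0.152
0.67 593 y -0.0247 -0.0133 mid -0.019 top z 0.1523
0.68 537 y -0.0247 -0.0134 mid -0.019 top z 0.1522
0.69 183 y -0.0233 -0.0146 mid -0.019 top z 0.1505
```

```bash
python3 -m inch '{"dp":[[-0.3,-0.2,0],[-0.57,-0.4,0],[-0.57,-0.66,0],[-0.57,-0.66,0.25],[-0.57,-0.66,0.5],[-0.57,-0.66,0.53],[-0.57,-0.66,0.53],[-0.57,-0.66,0.53]],"turn":[0.01,0.01,0.01,0.01,0.01,0.01,0.01,0.01]}'
python3 -c "
from h import *
s=sense();R=Ro.from_quat(s['tool_rot']).as_matrix();print('yaw',np.degrees(np.arctan2(R[1,0],R[0,0])),'pitch',R[2,0],R[0,2],s['tcp_pos'])
go([.515,.0786,.060])"
```

```text
clock: 29.2
tcp_pos: [0.514, 0.078, 0.0658]
tool_rot: [1.0, -0.014, 0.001, -0.0]
force: [0.0, 0.5, -1.7]
gripper_width: 0.0284
gripper_force: 84.6
yaw -1.657666373802176 pitch 0.0011322979144612866 0.0011354552322911712 [0.51399757 0.07801671 0.06579646]
dp [ 0.007 -0.004  0.039]
```

```bash
python3 -m inch '{"dp":[[0,-0.004,0.038],[0,-0.004,0.038],[0,-0.004,0.038]],"turn":[0,0,0]}'
python3 -m inch '{"dp":[[0.1,0,0],[0.2,-0.002,0],[0.25,-0.002,0],[0.3,-0.003,0],[0.35,-0.003,0],[0.35,-0.003,0]],"turn":[0,0,0,0,0,0]}'
python3 -c "
from h import *
s=sense();print(s['tcp_pos'],s['force'],s['torque'])"
```

```text
clock: 29.5
tcp_pos: [0.514, 0.0788, 0.0598]
tool_rot: [1.0, -0.014, 0.001, -0.0]
force: [0.2, 0.7, -2.2]
gripper_width: 0.028
gripper_force: 84.6
clock: 30.1
tcp_pos: [0.5669, 0.0778, 0.0593]
tool_rot: [1.0, -0.014, 0.0, -0.0]
force: [0.4, -0.3, -1.7]
gripper_width: 0.0283
gripper_force: 84.6
[0.56685418 0.07781061 0.05926359] [ 0.41425361 -0.27294081 -1.68501022] [-0.01348406  0.01277892 -0.02218894]
```

```bash
python3 -m inch '{"dp":[[0.05,0,0],[0.1,-0.001,0],[0.15,-0.001,0],[0.2,-0.002,0],[0.25,-0.002,0],[0.3,-0.003,0],[0.34,-0.003,0],[0.34,-0.003,0]],"turn":[0,0,0,0,0,0,0,0]}'
python3 -m inch '{"dp":[[0.01,0,0],[0.02,0,0],[0.03,0,0],[0.03,0,0]],"turn":[0,0,0,0]}'
```

```text
clock: 30.9
tcp_pos: [0.6186, 0.0766, 0.0591]
tool_rot: [1.0, -0.014, 0.001, 0.0]
force: [1.2, -2.6, -1.8]
gripper_width: 0.0282
gripper_force: 84.6
clock: 31.3
tcp_pos: [0.6189, 0.0767, 0.0589]
tool_rot: [1.0, -0.014, -0.003, 0.0]
force: [-9.0, -2.1, 4.8]
gripper_width: 0.0281
gripper_force: 85.6
```

```bash
python3 -m inch '{"dp":[[0,0,0],[0,0,0],[0,0,0],[0,0,0],[0,0,0]],"turn":[0,0,0,0,0]}' 0 60
python3 -m inch '{"dp":[[0,0,-0.2],[0,0,-0.5],[0,0,-0.74],[0,0,-0.74]],"turn":[0,0,0,0]}'
python3 -m inch '{"dp":[[-0.3,0,0],[-0.6,0.1,0],[-0.9,0.2,0],[-1,0.3,0],[-1,0.3,0],[-1,0.3,0],[-1,0.3,0],[-1,0.3,0],[-1,0.3,0],[-1,0.3,0]],"turn":[-0.045,-0.09,-0.135,-0.18,-0.225,-0.27,-0.315,-0.36,-0.405,-0.45]}'
python3 -m inch '{"dp":[[0,0.1,0],[0,0.1,0],[0,0.1,0]],"turn":[-0.04,-0.06,-0.06]}'
python3 - <<'E'
from h import *
s=sense();R=Ro.from_quat(s['tool_rot']).as_matrix();print("yaw",np.degrees(np.arctan2(R[1,0],R[0,0])),s['tcp_pos'])
p=cams.capture("wrist"); save(p,"w6.png"); rods(p,wworld,0)
W,v,u=wworld(p); k=(W[:,2]>.07)&(W[:,2]<.0815)&(abs(W[:,1]-.0757)<.02)&(W[:,0]>.57)&(W[:,0]<.66)
if k.sum()>20: print(k.sum(),cv2.minAreaRect((W[k,:2]*1000).astype(np.float32)))
E
```

```text
clock: 31.8
tcp_pos: [0.6217, 0.0769, 0.0593]
tool_rot: [1.0, -0.014, 0.0, -0.0]
force: [-0.3, -0.1, -0.4]
gripper_width: 0.0855
gripper_force: 0.0
clock: 32.2
tcp_pos: [0.6261, 0.0772, 0.1776]
tool_rot: [1.0, -0.014, 0.006, -0.001]
force: [1.2, -0.3, 0.8]
gripper_width: 0.0854
gripper_force: 0.0
clock: 33.2
tcp_pos: [0.4699, 0.036, 0.1696]
tool_rot: [0.768, 0.641, -0.0, -0.0]
force: [0.8, -0.3, 0.3]
gripper_width: 0.0852
gripper_force: 0.0
clock: 33.5
tcp_pos: [0.4849, 0.0332, 0.1696]
tool_rot: [0.706, 0.708, -0.0, -0.0]
force: [-0.0, -0.2, -0.1]
gripper_width: 0.0853
gripper_force: 0.0
yaw 90.17298112609991 [0.48486517 0.03320793 0.16962081]
conf 0.83 knob [0.4449 0.0402] [30.8 50.7] 1.6 heading 91.1 z 0.0289
1955 ((618.292236328125, 75.98046875), (39.82936477661133, 53.31429672241211), 89.44267272949219)
```

View pics/w6.png

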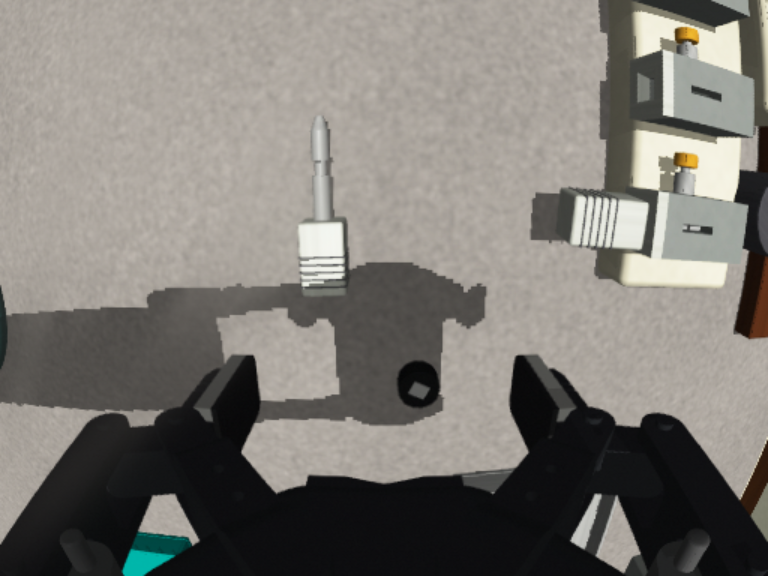

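Rod A is seated with its knob against the right clamp's face (645,220). Rod B is at (322,255). I'll pick that up next.

```bash
python3 -m inch '{"dp":[[0.05,-0.27,0],[0.05,-0.27,0.2],[0.05,-0.27,0.5],[0.05,-0.27,0.75],[0.05,-0.27,0.9],[0.05,-0.27,0.9],[0.05,-0.27,0.9]],"turn":[-0.006,-0.006,-0.006,-0.006,-0.006,-0.006,-0.006]}'
python3 -c "
from h import *
go([.4449,.0405,.008])"
```

```text
clock: 34.3
tcp_pos: [0.4442, 0.0406, 0.0352]
tool_rot: [0.7, 0.715, -0.0, -0.0]
force: [0.2, -0.5, 0.2]
gripper_width: 0.0854
gripper_force: 0.0
dp [-0.001  0.005  0.181]
```

```bash
python3 -m inch '{"dp":[[0,0,0.09],[0,0,0.175],[0,0,0.175],[0,0,0.175]],"turn":[0,0,0,0]}'
python3 -m inch '{"dp":[[0,0,0],[0,0,0],[0,0,0],[0,0,0],[0,0,0],[0,0,0]],"turn":[0,0,0,0,0,0]}' 1 80
python3 -m inch '{"dp":[[0,0,-0.1],[0,0,-0.4],[0,0,-0.7],[0,0,-0.9],[0,0,-0.9]],"turn":[0,0,0,0,0]}'
python3 -m inch '{"dp":[[0.2,0.1,0],[0.4,0.2,0],[0.6,0.3,0],[0.8,0.48,0],[0.8,0.48,0],[0.8,0.48,0],[0.8,0.48,0],[0.8,0.48,0],[0.8,0.48,0],[0.8,0.48,0]],"turn":[0.045,0.09,0.135,0.18,0.225,0.27,0.315,0.36,0.405,0.45]}'
python3 -m inch '{"dp":[[0,0,0],[0,0,0],[0,0,0],[0,0,0]],"turn":[0.04,0.06,0.063,0.063]}'
python3 - <<'E'
from h import *
s=sense();R=Ro.from_quat(s['tool_rot']).as_matrix();print("yaw",np.degrees(np.arctan2(R[1,0],R[0,0])),s['tcp_pos'])
p=cams.capture("wrist"); save(p,"w7.png"); W,v,u=wworld(p); t=s['tcp_pos']
k=(W[:,2]>.082)&(W[:,2]<.088)&(abs(W[:,1]-.161)<.024)&(W[:,0]>.635)&(W[:,0]<.73)
print(k.sum(),cv2.minAreaRect((W[k,:2]*1000).astype(np.float32)),W[k,2].mean())
k=(abs(W[:,1]-t[1])<.014)&(abs(W[:,2]-t[2])<.03)&(W[:,0]>t[0]); W=W[k]
for a in np.arange(0,.11,.01)+t[0]:
    b=W[(W[:,0]>=a)&(W[:,0]<a+.01)]
    if len(b)>5: print(round(a-t[0],3),len(b),"mid-tcp",((b[:,1].min()+b[:,1].max())/2-t[1]).round(4),"top z",np.percentile(b[:,2],95).round(4))
E
```

```text
clock: 34.7
tcp_pos: [0.4447, 0.0406, 0.0093]
tool_rot: [0.699, 0.715, 0.0, 0.0]
force: [-0.2, -0.2, -0.0]
gripper_width: 0.0854
gripper_force: 0.0
clock: 35.3
tcp_pos: [0.4451, 0.0406, 0.0094]
tool_rot: [0.699, 0.715, 0.0, 0.0]
force: [-0.8, -0.0, 4.7]
gripper_width: 0.0284
gripper_force: 80.1
clock: 35.8
tcp_pos: [0.448, 0.0407, 0.1486]
tool_rot: [0.699, 0.715, 0.003, 0.003]
force: [0.6, 0.0, -1.8]
gripper_width: 0.0284
gripper_force: 79.7
clock: 36.8
tcp_pos: [0.5119, 0.1617, 0.141]
tool_rot: [0.996, 0.086, -0.002, 0.0]
force: [-0.4, 0.6, -2.4]
gripper_width: 0.0284
gripper_force: 79.5
clock: 37.2
tcp_pos: [0.5126, 0.1618, 0.142]
tool_rot: [1.0, -0.009, -0.001, 0.0]
force: [0.8, -0.4, -1.9]
gripper_width: 0.0283
gripper_force: 79.5
yaw -1.0119656486063555 [0.51256743 0.16182157 0.14204759]
1129 ((652.06689453125, 161.0247039794922), (39.62956237792969, 14.777399063110352), 88.55647277832031) 0.08384873888493379
0.0 1174 mid-tcp 0.0001 top z 0.163
0.01 1250 mid-tcp -0.0 top z 0.1625
0.02 1711 mid-tcp -0.0 top z 0.1621
0.03 534 mid-tcp -0.0001 top z 0.153
0.04 559 mid-tcp -0.0003 top z 0.153
0.05 498 mid-tcp -0.0004 top z 0.1527
0.06 464 mid-tcp -0.0008 top z 0.1527
0.07 601 mid-tcp -0.0006 top z 0.1528
0.08 531 mid-tcp -0.0007 top z 0.1526
0.09 147 mid-tcp -0.0009 top z 0.1505
```

```bash
python3 -m inch '{"dp":[[0,-0.011,0.2],[0,-0.011,0.4],[0,-0.011,0.53],[0,-0.011,0.54],[0,-0.011,0.54]],"turn":[0.002,0.002,0.002,0.002,0.002]}'
python3 -m inch '{"dp":[[0,0,0],[0,0,0]],"turn":[0,0]}'
python3 -c "
from h import *
go([.515,.1635,.0595])"
```

```text
clock: 37.75
tcp_pos: [0.5133, 0.1637, 0.0623]
tool_rot: [1.0, -0.012, -0.001, 0.0]
force: [-0.6, 0.1, -1.0]
gripper_width: 0.0279
gripper_force: 79.5
clock: 37.95
tcp_pos: [0.5152, 0.1642, 0.0645]
tool_rot: [1.0, -0.013, 0.001, -0.0]
force: [0.4, -0.7, -1.3]
gripper_width: 0.0283
gripper_force: 79.5
dp [-0.001  0.005  0.033]
```

```bash
python3 -m inch '{"dp":[[0,0.004,0.033],[0,0.004,0.033],[0,0.004,0.033]],"turn":[0,0,0]}'
python3 -m inch '{"dp":[[0.1,0,0],[0.2,-0.001,0],[0.25,-0.002,0],[0.3,-0.002,0],[0.35,-0.002,0],[0.35,-0.002,0]],"turn":[0,0,0,0,0,0]}'
```

```text
clock: 38.25
tcp_pos: [0.5137, 0.1631, 0.0579]
tool_rot: [1.0, -0.013, -0.0, 0.0]
force: [0.6, -0.1, -0.3]
gripper_width: 0.0283
gripper_force: 79.5
clock: 38.85
tcp_pos: [0.5674, 0.1621, 0.058]
tool_rot: [1.0, -0.013, 0.0, -0.0]
force: [-0.1, -0.2, -1.1]
gripper_width: 0.0283
gripper_force: 79.6
```

```bash
python3 -m inch '{"dp":[[0.05,-0.001,-0.008],[0.1,-0.001,-0.008],[0.15,-0.002,-0.008],[0.2,-0.002,-0.008],[0.25,-0.002,-0.008],[0.3,-0.003,-0.008],[0.34,-0.003,-0.008],[0.34,-0.003,-0.008]],"turn":[0,0,0,0,0,0,0,0]}'
python3 -m inch '{"dp":[[0.01,0,0],[0.02,0,0],[0.03,0,0],[0.03,0,0]],"turn":[0,0,0,0]}'
```

```text
clock: 39.65
tcp_pos: [0.6193, 0.1613, 0.0594]
tool_rot: [1.0, -0.013, 0.001, -0.0]
force: [1.3, -1.3, -2.6]
gripper_width: 0.0281
gripper_force: 79.5
clock: 40.05
tcp_pos: [0.6203, 0.1612, 0.059]
tool_rot: [1.0, -0.012, -0.001, 0.0]
force: [-4.4, -2.0, 0.8]
gripper_width: 0.0284
gripper_force: 80.1
```

```bash
python3 -m inch '{"dp":[[0.01,0,0],[0.02,0,0],[0.02,0,0]],"turn":[0,0,0]}'
python3 -m inch '{"dp":[[0,0,0],[0,0,0],[0,0,0],[0,0,0],[0,0,0]],"turn":[0,0,0,0,0]}' 0
python3 -m inch '{"dp":[[0,0,-0.2],[0,0,-0.5],[0,0,-0.8],[-0.5,0,-0.8],[-1,0,-0.8],[-1,0,-0.8]],"turn":[0,0,0,0,0,0]}'
python3 - <<'E'
from h import *
p=cams.capture("wrist"); W,v,u=wworld(p)
for y in (.076,.161):
    for n,a,b,z0,z1 in (("knob",.57,.648,.076,.0815),("top",.635,.74,.0825,.088)):
        k=(abs(W[:,1]-y)<.022)&(W[:,0]>a)&(W[:,0]<b)&(W[:,2]>z0)&(W[:,2]<z1)
        if k.sum()>20: print(y,n,k.sum(),W[k].min(0).round(4),W[k].max(0).round(4),W[k].mean(0).round(4))
save(p,"w8.png"); p=cams.capture("top"); save(p,"t8.png")
E
```

```text
clock: 40.35
tcp_pos: [0.6203, 0.1612, 0.0586]
tool_rot: [1.0, -0.012, -0.005, 0.0]
force: [-12.4, -2.2, 6.8]
gripper_width: 0.0283
gripper_force: 80.7
clock: 40.85
tcp_pos: [0.6252, 0.1613, 0.0594]
tool_rot: [1.0, -0.013, 0.0, -0.0]
force: [-0.3, 0.1, 0.2]
gripper_width: 0.0855
gripper_force: 0.0
clock: 41.45
tcp_pos: [0.4739, 0.165, 0.1797]
tool_rot: [1.0, -0.013, 0.001, -0.0]
force: [-1.1, 0.3, -0.1]
gripper_width: 0.0854
gripper_force: 0.0
0.076 knob 844 [0.5934 0.0564 0.076 ] [0.6437 0.0898 0.0799] [0.6229 0.0789 0.077 ]
0.161 knob 818 [0.594  0.1449 0.076 ] [0.6378 0.1753 0.0794] [0.6205 0.1635 0.0768]
```

View pics/w8.png

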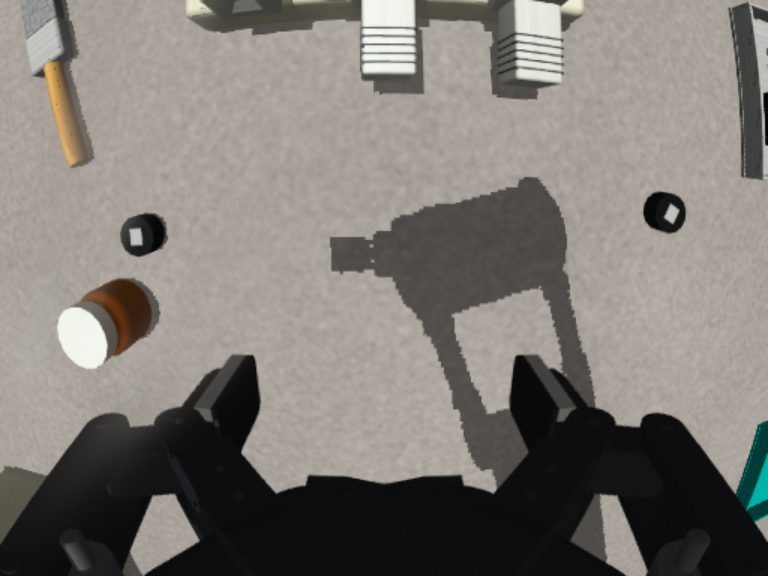

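View pics/t8.png

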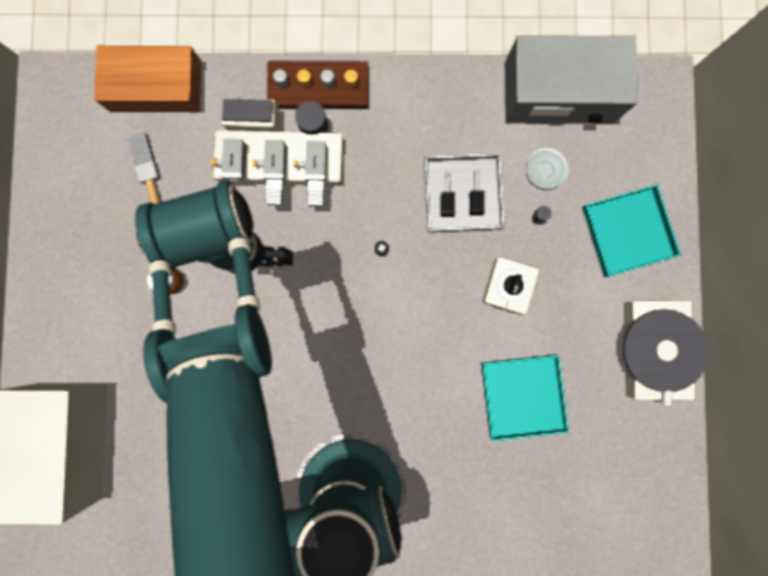

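Both rods are home, with their knobs at (274,190) and (316,192) against the faces. The plugs are in the tray (447–477,203), nothing else has moved and no other rod is on the bench.

```bash
python3 -c "
from cell import hand_in
print(hand_in())"
```

```text
the job is handed in; nothing more can be done
None
```

The job is handed in at about 42 s of the 210 s: the reset knob was turned to its zero stop first, then both plugs were laid in the steel tray and both rods slid fully home in the right and middle clamps.

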